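# Lens carrier round the bend into the edger's loading dock

## Robot

A 6-joint arm with a two-finger parallel gripper is mounted at the origin on the work surface. World frame = base frame: x ahead of the robot, y to its left, z up, the work surface at z = 0. Lengths are in m, angles in rad, forces in N, time in s.
With the tool pointing down it reaches from about 0.4 to 0.825 m from the base axis. Payload 7 kg.
Tool frame: the origin (TCP) lies midway between the tips of the shut fingers; the grasp point (between the pads) lies 19 mm behind it; z points along the fingers, x is the direction in which the jaws open and shut, and the axes are right-handed (so a half turn about z gives the same grasp; the last joint's range is limited). The gripper opens to 88 mm and grips with 3 to 60 N. Pads are 19 mm wide; open, the fingers measure 130 mm over their backs; the gripper's body (78 mm by 193 mm) begins 47 mm behind the grasp point.
Start: joints at [1.413, 0.359, 0.012, 0, -1.224, -0.288], TCP at [0.291, 0.609, 0.227] pointing down, gripper open.
Joint ranges: [-3.07, 3.07], [-1.43, 2.12], [-1.02, 1.25], [-3.03, 1.67], [-3.05, -0], [-3.03, 3.03]. Speed limits (rad/s): [2.39, 2.39, 3.01, 3.14, 3.14, 3.14].

## Interface

Orientations are given as a rotation vector (axis times angle).
In Python, from bench import bot gives the robot as it stands.
- The arm moves only by the tool arm_command, never from a script. Its argument "rows" is a list of rows, each an object with "gripper": the closure, from 0 (fully open) to 1 (shut); "offset": the shift along the world's x, y, z in cm, a list of three; "twist": the turn, a rotation vector about the world's x, y, z in degrees, a list of three. In form: [{"gripper": gripper, "offset": [dx, dy, dz], "twist": [rx, ry, rz]}, ...]. A call has 1 to 10 rows; each row shifts and turns the commanded pose from where the row before left it; what a row does not reach is not made up. A row lasts 1/10 s, in which the tool goes at most 50 mm and 8.59 degrees, less where a joint would pass 70% of its speed; a pose out of reach is approached as far as the arm can. A call with a gripper value outside its range is refused whole. The fingers move at their own pace and stop on an object; "force" is the grip in N (left out, the last holds). Time passes only in rows, so rows that do not move let the fingers close. It gives the time, the measured TCP pose, the force and the opening at its end, in the units of the state.
- bot.get_obs(): the state, without advancing time (a new reading comes with each control period).
- bot.camera(name): name is "scene" or "top"; returns a dict with "color" (420x560x3 uint8, blue, green, red), "fx", "fy", "cx", "cy" (pixels), "position" and "orientation" of the camera in the world. Camera axes: x right, y down, z forward; pixel columns grow to the right and rows downward; lengths in m; the calibration is good to about 2 mm. A picture is of the moment at which its call begins. There is no depth.
- bot.close_job(): hands the job in, once; it reports no verdict.
Trained networks look in a picture, given as the dict that the camera call returned (one of the last four; its "shot" number tells which), for a name from the list of things; names that differ only in an ending like _2 or _b are one class to them, and where a whole thing is asked for, a point or a joint stands for the part that bears it (a point fixed in the world has none). Each returns a list of dicts, best first, with "confidence" (0 to 1); they miss things now and then, are a little off and sometimes report something else, mostly with a low value. They report only what shows in the picture. A call takes as long as a camera call.
- bot.trace(picture, target): "region" (420x560 bool, what is visible of it) and "centre" ([column, row] in pixels, amid what is visible of it).
The state is a dict: "time": time; "joint_positions": joint angles; "joint_vel": joint speeds; "effort": joint torques, N m; "position": TCP position; "tcp_rot": TCP orientation; "ft_force": force on the tool from outside, world axes, zero at the start; "moment": the same for the moment, N m; "width": finger opening in m.
Only numpy, scipy, OpenCV 4.12 (cv2) and the standard library are available. Lean on these libraries where they do the work, as an engineer would, in place of code of your own. Each camera call takes 0.05 s, during which the arm holds its last target.

## Task

Push the carrier with the blocked lens along the transfer lane, round the bend and into the loading dock at the lane's end, then press it steadily home against the sprung buffer until the side catch snaps into the carrier's notch and holds it there by itself. Keep the carrier sliding flat in the lane (do not lift it out), push gently so that it is never jammed hard against the rails or the dock, and keep the lens sitting in its cup. Leave everything else on the bench where it is.

Things in the scene. Friction and masses are not known exactly. Their poses are not given: they have to be found in the camera images.
- carrier_center (a point): Loaded lens carrier, 0.2 to 0.4 kg, 38 mm high: grey square base 66 x 66 x 14 mm with vertical corners rounded to 14 mm radius, and on it a round white cup, 62 mm outside, 24 mm high. This point: on its vertical axis, half-way up (19 mm above its underside). At the start its x axis points along the lane in the running direction; it turns with the bend. Sliding friction about 0.3, varies.
- carrier: The same carrier, at the centre of its underside, which slides on the lane's bed 6 mm above the table: its base is at heights 6 to 20 mm, its cup 20 to 44 mm. In the middle of its left and right sides (+y, -y) the base has a notch 16 mm long, 9 mm deep. Best pushed on the back of the cup, above the rails, in line with the cup's centre, along the lane: that does not skew it.
- lens_center (a point): The lens, 52 mm across, fixed on a small block and set loosely in the carrier's cup just below its rim; this point is at its centre, z axis up. It must stay level in the cup.
- track: Transfer lane: aluminium bed 6 mm thick on the table, two upright steel guide rails 6 mm thick, tops 18 mm above the table. Origin: on the centreline where the bend begins, at table height; x: running direction of the first straight, z up. First straight: along +x at y = 0, from its flared open end at x = -0.130 to x = 0. More than 18 N of the carrier on the lane (rails and bed) counts as jammed.
- bend_center (a point): Centre of the bend, at (0, -0.095) in the lane's frame, bed height; axes as the lane's. The bend turns 90 degrees to the right, centreline radius 95 mm (inner rail 60 mm, outer rail 132 mm). Clear width 70 mm in the straights (2 mm play on each side of the carrier), 72 mm in the bend.
- bend_end (a point): End of the bend on the centreline, at (0.095, -0.095) in the lane's frame; axes as the lane's. From here the second straight runs along the lane's -y to the dock.
- dock: Loading dock at the lane's end. Origin: on the centreline at table height, at the nominal place of the catch, (0.095, -0.185) in the lane's frame; axes as the lane's. It belongs to the fixed slotted foot plate: the dark steel head clamped on it (stop bar, buffer and catch together, up to 25 mm high) sits up to 16 mm further up or down the lane, unmeasured: feel for it. Over 20 N on it is too hard.
- catch (a joint): Side catch of the dock: a steel nose 12 mm long, rounded on the side of the incoming carrier, that a light spring (2.5 to 5 N) pushes 9 mm out past the inner rail (the one nearer the bend's centre) into the lane. 0 = fully out, grows as it is pressed back (m). The passing carrier presses it back 5 to 9 mm; when the carrier's notch reaches it, it snaps out again: under 4 mm = snapped in.
- buffer (a joint): Sprung pad on the dock's stop bar that meets the front of the carrier. 0 = free, grows as pressed (m); 3 N to start, then 1 N per mm. The catch snaps in once it is pressed 4 to 6 mm; 3 to 4 mm further the notch's other end meets the catch, a hard stop. Getting home takes about 8 to 11 N. Let go, a carrier that is home eases back a little and keeps it pressed 2 to 5 mm; if it goes free, it was not home.
- spare_carrier: the spare empty lens carrier, same shape and size as the loaded one, standing on the table beside the lane (origin: centre of its underside); not to be used
- spare_lens: a loose lens on its grey block, 52 mm across, 14 mm high, lying on the table; leave alone
- job_tray: grey open job tray 160 x 220 x 45 mm to the left of the lane (origin: centre of its underside); leave alone
- spray: clear lens-cleaner bottle, 48 mm across, 140 mm tall; leave alone
- driver: small screwdriver 150 mm long lying on the table; leave alone
- pd_ruler: white ruler 160 x 26 x 5 mm lying on the table; leave alone
- pad_pot: white pot 60 mm across, 60 mm tall; leave alone
- spectacles: black spectacle frame lying on its folded temples, 130 mm wide, 15 mm high; leave alone

How it is judged:
By the outcome, as a careful person would: the job done as asked, in the order asked, and still so for the second after the job is handed in, with the robot touching nothing.
It also fails if it takes over 72 s, if anything falls off the work surface, if the arm or the gripper's body presses on something with over 40 N, if the wrist force passes 120 N, or if a joint passes its speed limit or range.

## Working session

There is one attempt and no reset: what is moved stays moved. The work goes in short steps, Python scripts to look and compute and a tool call to move; the robot and the scene stay as the last step left them, time stands still between calls to the robot, and variables do not carry over. Pictures are saved under pics/ and viewed, and the job is handed in when it is done.

Besides the shell and the picture viewer there is one more tool, called after ">>>" by a JSON object that holds its "method" and its "body", one argument or row to a line. arm_command: Moves the arm, as the interface text tells. Its arguments: {"type":"object","properties":{"rows":{"type":"array","items":{"type":"object","properties":{"gripper":{"type":"number"},"offset":{"type":"array","items":{"type":"number"}},"twist":{"type":"array","items":{"type":"number"}}}}},"force":{"type":"number"}},"required":["rows"]}

```bash
mkdir -p pics; ls; cat > h.py <<'E'
import numpy as np, cv2
from bench import bot
from scipy.spatial.transform import Rotation as R
def Rm(o):
    o=np.array(o,float)
    if o.shape==(3,3): return o
    return R.from_rotvec(o).as_matrix() if o.size==3 else R.from_quat(o).as_matrix()
def toz(p,px,z):
    d=Rm(p["orientation"])@np.array([(px[0]-p["cx"])/p["fx"],(px[1]-p["cy"])/p["fy"],1])
    o=np.array(p["position"]); return o+d*(z-o[2])/d[2]
def proj(p,P):
    c=Rm(p["orientation"]).T@(np.array(P,float)-np.array(p["position"]))
    return np.array([p["fx"]*c[0]/c[2]+p["cx"],p["fy"]*c[1]/c[2]+p["cy"]])
E
python3 - <<'E'
from h import *
print(bot.get_obs())
for n in("top","scene"):
    p=bot.camera(n); cv2.imwrite(f"pics/{n}0.png",p["color"])
    print(n,p["position"],p["orientation"],p["fx"],p["cx"],p["cy"])
    for t in["carrier","lens_center","track","dock","spare_carrier","job_tray","catch","buffer"]:
        for r in bot.trace(p,t)[:2]:
            print(t,round(r["confidence"],2),r["centre"],r["region"].sum(), toz(p,r["centre"],0.03).round(4))
E
```

```text
pics
{'time': 0.0, 'joint_positions': array([ 1.41309691e+00,  3.59381346e-01,  1.10698532e-02, -3.88190698e-04,
       -1.22408014e+00, -2.88126142e-01]), 'joint_vel': array([ 0.00049571,  0.00120756,  0.00063106, -0.00064939, -0.00059336,
        0.00061854]), 'effort': array([ 1.12059966e-03, -5.82713699e+01,  2.93068725e+01,  6.99735671e+00,
        7.16081529e-03, -1.50202518e-04]), 'position': array([0.29084763, 0.60858752, 0.22562419]), 'tcp_rot': array([ 1.67449772e+00, -2.65656294e+00,  1.50489745e-03]), 'ft_force': array([ 0.07577888, -0.08818918, -0.48274878]), 'moment': array([ 0.01441728, -0.02400803,  0.05214736]), 'width': 0.08754585832889117}
top [0.37101477 0.00203977 1.34989719] [-2.14198174  2.14019148 -0.11773997] 535.1054973059308 280.8825235762767 212.36427555258737
carrier 0.72 [267.7, 243.6] 215 [0.4706 0.0662 0.03  ]
lens_center 0.77 [276.6, 232.7] 329 [0.4977 0.0443 0.03  ]
track 0.56 [298.6, 184.6] 7773 [ 0.6187 -0.0104  0.03  ]
dock 0.93 [368.9, 188.5] 1389 [ 0.6084 -0.1857  0.03  ]
spare_carrier 0.86 [331.0, 237.4] 617 [ 0.4861 -0.0901  0.03  ]
spare_carrier 0.38 [104.9, 187.5] 6025 [0.6122 0.4785 0.03  ]
job_tray 0.77 [105.0, 185.5] 5949 [0.6173 0.4784 0.03  ]
scene [ 1.21266997 -0.67972833  1.34459909] [-2.34228794 -0.97155301  0.30368172] 525.0149910108297 270.94535456526245 210.11505434834206
carrier 0.77 [269.7, 200.3] 195 [0.5132 0.0386 0.03  ]
carrier 0.54 [141.0, 258.3] 476 [ 0.4002 -0.3767  0.03  ]
lens_center 0.44 [268.3, 191.1] 141 [0.484  0.0615 0.03  ]
track 0.87 [273.6, 240.7] 4614 [ 0.6283 -0.0603  0.03  ]
track 0.74 [253.9, 271.8] 37 [ 0.6629 -0.1755  0.03  ]
dock 0.61 [240.7, 275.1] 997 [ 0.6442 -0.2095  0.03  ]
spare_carrier 0.93 [232.5, 226.1] 479 [ 0.5034 -0.1114  0.03  ]
job_tray 0.6 [375.7, 149.6] 2736 [0.6136 0.4486 0.03  ]
buffer 0.55 [251.8, 273.1] 39 [ 0.6618 -0.1826  0.03  ]
```

```bash
python3 - <<'E'
import cv2
a=cv2.imread("pics/top0.png"); cv2.imwrite("pics/top0c.png",cv2.resize(a[130:280,210:410],None,fx=4,fy=4,interpolation=cv2.INTER_CUBIC))
a=cv2.imread("pics/scene0.png"); cv2.imwrite("pics/scene0c.png",cv2.resize(a[150:300,180:380],None,fx=4,fy=4,interpolation=cv2.INTER_CUBIC))
E
```

```text
(no output)
```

View pics/top0.png

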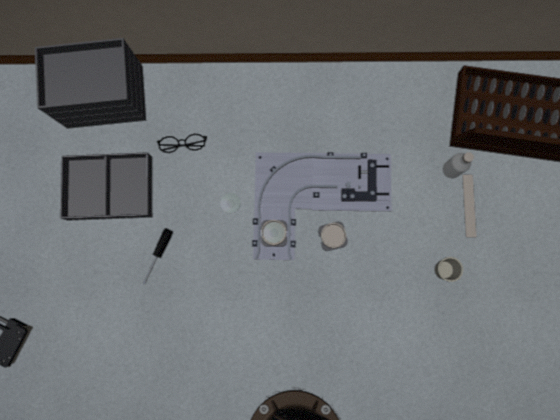

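View pics/top0c.png

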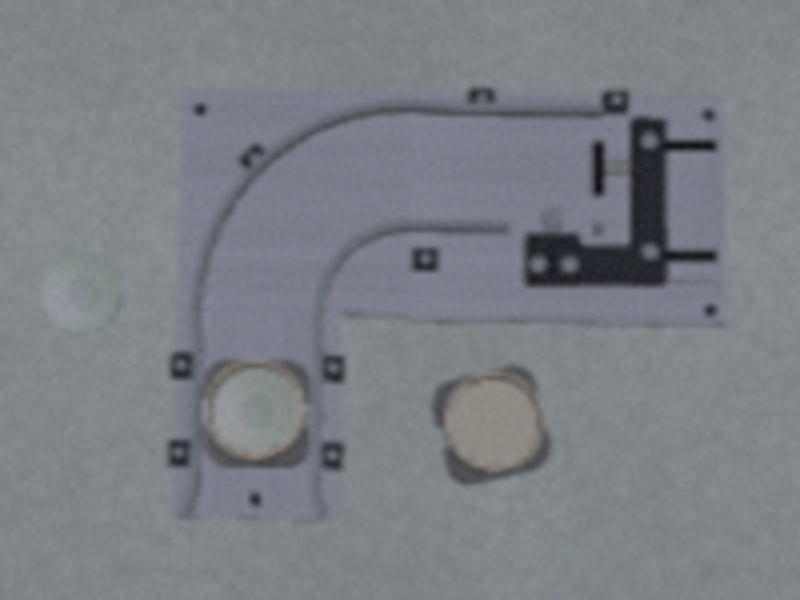

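View pics/scene0c.png

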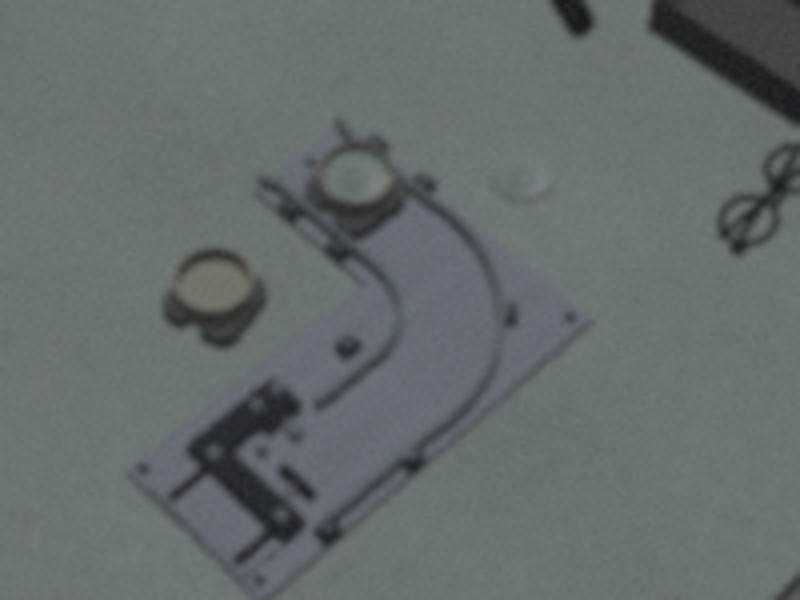

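The top view shows the lane running away from the robot (carrier near crop pixel 256,412) and the dock head on the right (stop bar near 648,200, catch near 552,220). Next I fit the lane pose to both images.

```bash
cat > fit.py <<'E'
from h import *
from scipy.optimize import differential_evolution, minimize
def rail_pts(off=3.0):
    P=[]
    for y,r in((.035+off/1e3,.130+off/1e3+.002),(-.035-off/1e3,.060-off/1e3)):
        for x in np.arange(-.115,0,.003): P.append((x,y))
        for a in np.arange(0,np.pi/2,.003/r): P.append((r*np.sin(a),-.095+r*np.cos(a)))
        yend=-.235 if y>0 else -.150   # unknown ends
        for yy in np.arange(-.095,yend+ .03,-.003): P.append((.095+y,yy))
    P=np.array(P); return np.c_[P,np.full(len(P),.018)]
def tf(q,P): 
    c,s=np.cos(q[2]),np.sin(q[2]); return np.c_[q[0]+c*P[:,0]-s*P[:,1],q[1]+s*P[:,0]+c*P[:,1],P[:,2]]
def projs(p,P):
    c=(P-np.array(p["position"]))@Rm(p["orientation"])
    return np.c_[p["fx"]*c[:,0]/c[:,2]+p["cx"],p["fy"]*c[:,1]/c[:,2]+p["cy"]]
def samp(g,u): return cv2.remap(g,u[:,0].astype(np.float32).reshape(-1,1),u[:,1].astype(np.float32).reshape(-1,1),cv2.INTER_LINEAR).ravel()
if __name__=="__main__":
    ps={n:bot.camera(n) for n in("top","scene")}
    P=rail_pts()
    gs={}
    for n,p in ps.items():
        g=cv2.cvtColor(p["color"],cv2.COLOR_BGR2GRAY).astype(np.float32)
        gs[n]=np.clip(cv2.GaussianBlur(g,(0,0),.8)-cv2.GaussianBlur(g,(0,0),6),-25,10)
    for names in(["top"],["scene"],["top","scene"]):
        f=lambda q: sum(samp(gs[n],projs(ps[n],tf(q,P))).mean() for n in names)
        r=differential_evolution(f,[(.52,.60),(.02,.08),(-.12,.12)],seed=1,maxiter=150,popsize=20)
        print(names,r.x.round(4),np.degrees(r.x[2]).round(2),round(r.fun,2))
    q=r.x
    np.save("q.npy",q)
    out=[]
    for n,c in(("top",(210,130)),("scene",(180,150))):
        a=cv2.resize(ps[n]["color"][c[1]:c[1]+150,c[0]:c[0]+200],None,fx=4,fy=4,interpolation=cv2.INTER_CUBIC)
        for u in projs(ps[n],tf(q,P)): cv2.circle(a,(int((u[0]-c[0]+.5)*4),int((u[1]-c[1]+.5)*4)),1,(0,0,255),-1)
        cv2.imwrite(f"pics/fit_{n}.png",a)
    for n,p in ps.items():
        for t in("carrier","lens_center"):
            for k in bot.trace(p,t)[:1]:
                w=toz(p,k["centre"],.04); d=w[:2]-q[:2]; c,s=np.cos(q[2]),np.sin(q[2])
                print(n,t,k["centre"],w.round(4),"lane",(c*d[0]+s*d[1]).round(4),(-s*d[0]+c*d[1]).round(4))
E
python3 fit.py
```

```text
['top'] [ 0.5606  0.0497 -0.0218] -1.25 -15.26
['scene'] [ 0.565   0.0441 -0.0166] -0.95 -15.89
['top', 'scene'] [ 0.5622  0.0474 -0.0162] -0.93 -26.85
top carrier [276.6, 244.8] [0.467  0.0439 0.04  ] lane -0.0951 -0.0051
top lens_center [273.3, 231.7] [0.4992 0.0521 0.04  ] lane -0.063 0.0037
scene carrier [267.3, 198.7] [0.5088 0.0322 0.04  ] lane -0.0531 -0.0161
scene lens_center [268.0, 192.0] [0.4915 0.0526 0.04  ] lane -0.0708 0.0041
```

View pics/fit_top.png

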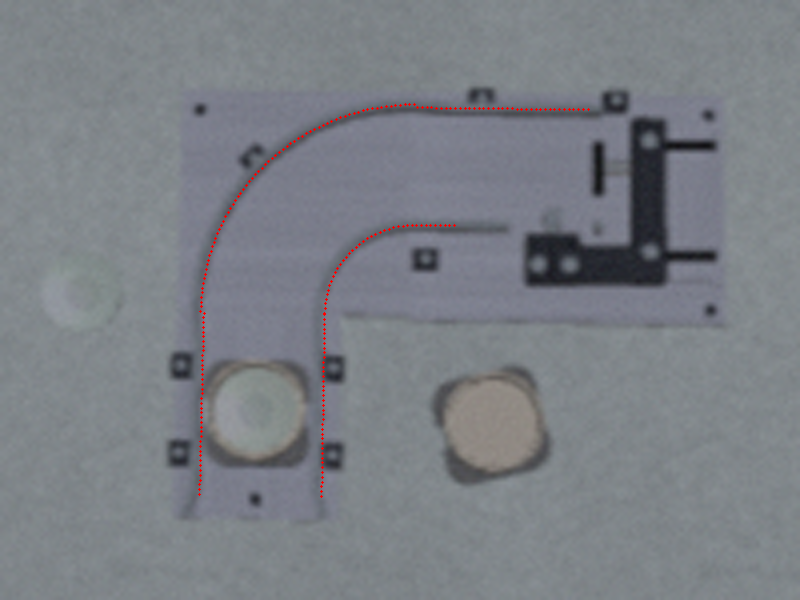

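View pics/fit_scene.png

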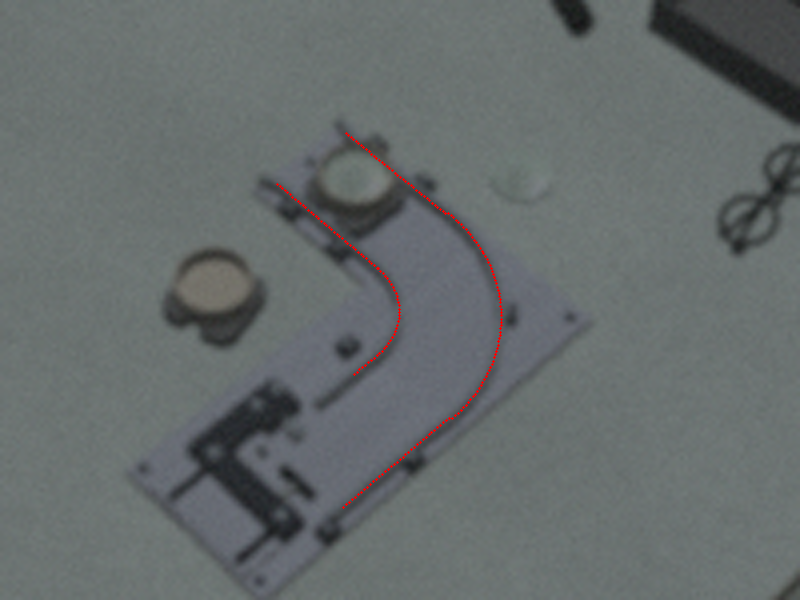

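The fit follows the rails to about 2 mm in both views. Transit now, with the gripper shut.

>>> {"method": "arm_command", "body": {
  "rows": [
    {"gripper": 1, "offset": [1, -4.1, 0], "twist": [0, 0, 4]},
    {"gripper": 1, "offset": [1, -4.1, 0], "twist": [0, 0, 4]},
    {"gripper": 1, "offset": [1, -4.1, 0], "twist": [0, 0, 4]},
    {"gripper": 1, "offset": [1, -4.1, 0], "twist": [0, 0, 4]},
    {"gripper": 1, "offset": [1, -4.1, 0], "twist": [0, 0, 4]},
    {"gripper": 1, "offset": [1, -4.1, 0], "twist": [0, 0, 4.6]},
    {"gripper": 1, "offset": [1, -4.1, 0], "twist": [0, 0, 0]},
    {"gripper": 1, "offset": [1, -4.1, 0], "twist": [0, 0, 0]},
    {"gripper": 1, "offset": [1, -4.1, 0], "twist": [0, 0, 0]},
    {"gripper": 1, "offset": [1, -4.1, 0], "twist": [0, 0, 0]}
  ],
  "force": 20
}}

```text
time: 2.2
position: [0.3911, 0.1974, 0.227]
tcp_rot: [-2.203, 2.238, 0.0]
ft_force: [0.8, 0.5, 0.3]
width: 0.0132
```

>>> {"method": "arm_command", "body": {
  "rows": [
    {"gripper": 1, "offset": [1, -4.1, 0], "twist": [0, 0, 0]},
    {"gripper": 1, "offset": [1, -4.1, 0], "twist": [0, 0, 0]},
    {"gripper": 1, "offset": [1, -3.5, 0], "twist": [0, 0, 0]},
    {"gripper": 1, "offset": [0.5, -3, 0], "twist": [0, 0, 0]},
    {"gripper": 1, "offset": [0, -0.5, 0], "twist": [0, 0, 0]},
    {"gripper": 1, "offset": [0, 0, 0], "twist": [0, 0, 0]},
    {"gripper": 1, "offset": [0, 0, 0], "twist": [0, 0, 0]},
    {"gripper": 1, "offset": [0, 0, 0], "twist": [0, 0, 0]}
  ]
}}

```text
time: 3.0
position: [0.4261, 0.0478, 0.2266]
tcp_rot: [-2.204, 2.238, -0.0]
ft_force: [1.3, -0.6, 0.5]
width: 0.0006
```

>>> {"method": "arm_command", "body": {
  "rows": [
    {"gripper": 1, "offset": [0, 0, -4], "twist": [0, 0, 0]},
    {"gripper": 1, "offset": [0, 0, -4], "twist": [0, 0, 0]},
    {"gripper": 1, "offset": [0, 0, -4], "twist": [0, 0, 0]},
    {"gripper": 1, "offset": [0, 0, -4], "twist": [0, 0, 0]},
    {"gripper": 1, "offset": [0, 0, -2.5], "twist": [0, 0, 0]},
    {"gripper": 1, "offset": [0, 0, -1.4], "twist": [0, 0, 0]},
    {"gripper": 1, "offset": [0, 0, 0], "twist": [0, 0, 0]},
    {"gripper": 1, "offset": [0, 0, 0], "twist": [0, 0, 0]}
  ]
}}

```text
time: 3.8
position: [0.4263, 0.0477, 0.0278]
tcp_rot: [2.204, -2.238, 0.0]
ft_force: [0.3, -0.8, -0.3]
width: 0.0009
```

```bash
cat > look.py <<'E'
import sys
from h import *
k=sys.argv[1]
for n,c in(("top",(210,130)),("scene",(180,150))):
    p=bot.camera(n)
    a=cv2.resize(p["color"][c[1]:c[1]+150,c[0]:c[0]+200],None,fx=4,fy=4,interpolation=cv2.INTER_CUBIC)
    cv2.imwrite(f"pics/{k}_{n}.png",cv2.convertScaleAbs(a,alpha=1.5))
    q=np.load("q.npy")
    for t in("lens_center","carrier"):
        for r in bot.trace(p,t)[:1]:
            w=toz(p,r["centre"],.04); d=w[:2]-q[:2]; cc,s=np.cos(q[2]),np.sin(q[2])
            print(n,t,round(r["confidence"],2),r["region"].sum(),w.round(4),"lane",(cc*d[0]+s*d[1]).round(4),(-s*d[0]+cc*d[1]).round(4))
o=bot.get_obs(); print(o["time"],o["position"].round(4),o["tcp_rot"].round(3),o["ft_force"].round(2))
E
python3 look.py a
```

```text
scene lens_center 0.5 154 [0.4923 0.05   0.04  ] lane -0.0699 0.0015
scene carrier 0.53 276 [0.515 0.034 0.04 ] lane -0.0469 -0.0142
4.1 [0.4265 0.0473 0.0283] [-2.202e+00  2.238e+00 -1.000e-03] [ 0.96 -0.54 -1.34]
```

View pics/a_scene.png

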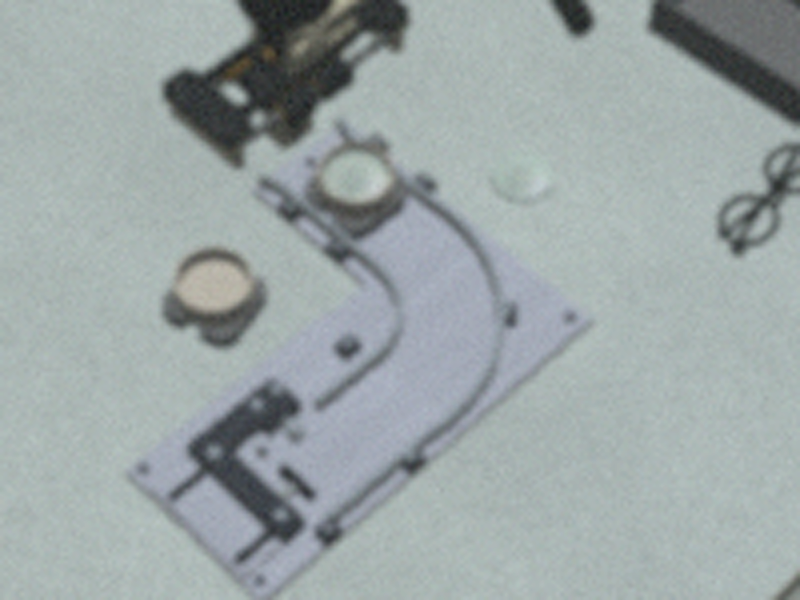

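View pics/a_top.png

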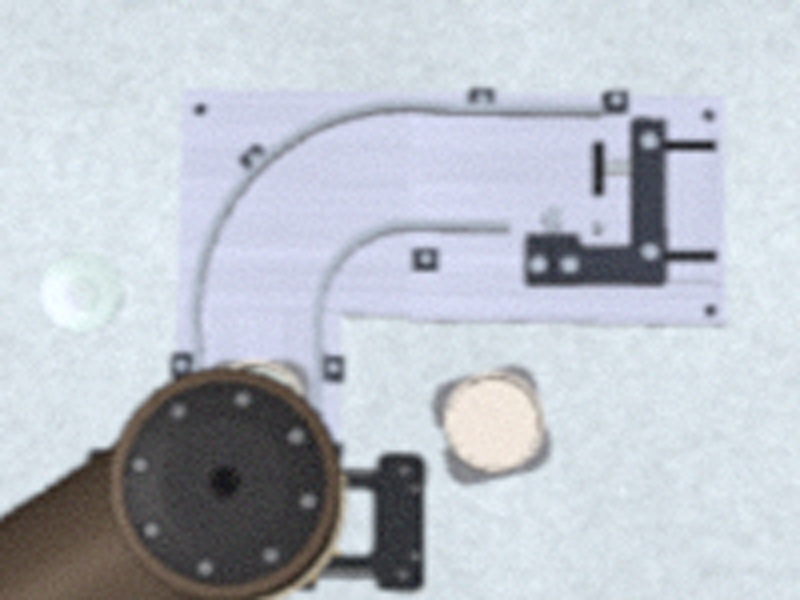

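The scene view shows the shut fingers behind the carrier with the lens level at (357,175); the flange blocks the top view. Pushing along the first straight.

>>> {"method": "arm_command", "body": {
  "rows": [
    {"gripper": 1, "offset": [0.6, 0, -0.1], "twist": [0, 0, 0]},
    {"gripper": 1, "offset": [0.6, 0, 0], "twist": [0, 0, 0]},
    {"gripper": 1, "offset": [0.4, 0, 0], "twist": [0, 0, 0]},
    {"gripper": 1, "offset": [0.3, 0, 0], "twist": [0, 0, 0]},
    {"gripper": 1, "offset": [0.3, 0, 0], "twist": [0, 0, 0]},
    {"gripper": 1, "offset": [0.3, 0, 0], "twist": [0, 0, 0]},
    {"gripper": 1, "offset": [0.3, 0, 0], "twist": [0, 0, 0]},
    {"gripper": 1, "offset": [0.3, 0, 0], "twist": [0, 0, 0]},
    {"gripper": 1, "offset": [0.3, 0, 0], "twist": [0, 0, 0]},
    {"gripper": 1, "offset": [0.3, 0, 0], "twist": [0, 0, 0]}
  ]
}}

```text
time: 5.1
position: [0.463, 0.0469, 0.0265]
tcp_rot: [2.203, -2.239, -0.0]
ft_force: [-0.7, 0.3, -0.1]
width: 0.0006
```

```bash
python3 look.py b
```

```text
top lens_center 0.58 6053 [ 0.6306 -0.0422  0.04  ] lane 0.0699 -0.0885
scene lens_center 0.57 146 [0.5051 0.051  0.04  ] lane -0.0571 0.0027
5.4 [0.4631 0.047  0.0266] [-2.203  2.239 -0.   ] [ 0.21 -0.7  -0.29]
```

View pics/b_scene.png

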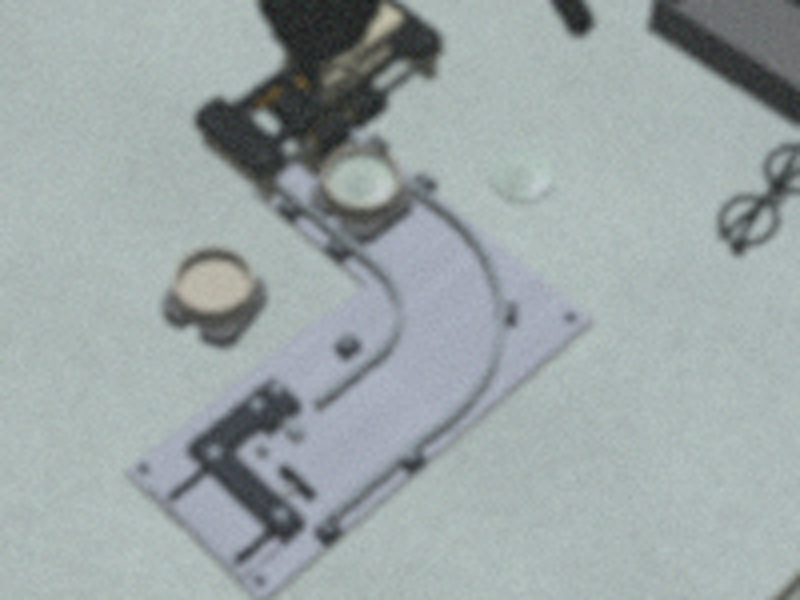

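The carrier now moves with the tool and the lens is level at (362,185). Carrying on.

>>> {"method": "arm_command", "body": {
  "rows": [
    {"gripper": 1, "offset": [0.4, 0, 0], "twist": [0, 0, 0]},
    {"gripper": 1, "offset": [0.5, 0, 0], "twist": [0, 0, 0]},
    {"gripper": 1, "offset": [0.5, 0, 0], "twist": [0, 0, 0]},
    {"gripper": 1, "offset": [0.5, 0, 0], "twist": [0, 0, 0]},
    {"gripper": 1, "offset": [0.5, 0, 0], "twist": [0, 0, 0]},
    {"gripper": 1, "offset": [0.5, 0, 0], "twist": [0, 0, 0]},
    {"gripper": 1, "offset": [0.5, 0, 0], "twist": [0, 0, 0]},
    {"gripper": 1, "offset": [0.5, 0, 0], "twist": [0, 0, 0]},
    {"gripper": 1, "offset": [0.5, 0, 0], "twist": [0, 0, 0]},
    {"gripper": 1, "offset": [0.3, 0, 0], "twist": [0, 0, 0]}
  ]
}}

```text
time: 6.4
position: [0.5106, 0.047, 0.0265]
tcp_rot: [-2.203, 2.24, -0.0]
ft_force: [-1.0, 0.1, 0.1]
width: 0.0002
```

```bash
python3 look.py c; python3 - <<'E'
import numpy as np
from bench import bot
q=np.load("q.npy"); print(q)
p0=bot.get_obs()["position"][:2]
d=.0405
c,s=np.cos(q[2]),np.sin(q[2]); Rz=np.array([[c,-s],[s,c]])
prev=None
for a in range(0,96,6):
    a=min(a,90);r=np.radians(a)
    C=np.array([.095*np.sin(r),-.095+.095*np.cos(r)]); t=np.array([np.cos(r),-np.sin(r)])
    w=q[:2]+Rz@(C-d*t)
    print(a,w.round(4),None if prev is None else ((w-prev)*100).round(2)); prev=w
E
```

```text
scene lens_center 0.46 167 [0.5514 0.0535 0.04  ] lane -0.0108 0.0059
scene carrier 0.56 238 [0.5676 0.032  0.04  ] lane 0.0057 -0.0154
6.7 [0.51   0.047  0.0266] [-2.203  2.239 -0.   ] [0.32 1.22 0.53]
[ 0.56217258  0.04741371 -0.01622532]
0 [0.5217 0.0481] None
6 [0.5319 0.0516] [1.02 0.35]
12 [0.5424 0.0541] [1.05 0.25]
18 [0.5531 0.0554] [1.07 0.13]
24 [0.5639 0.0556] [1.08 0.02]
30 [0.5747 0.0547] [ 1.08 -0.09]
36 [0.5853 0.0527] [ 1.06 -0.2 ]
42 [0.5957 0.0496] [ 1.03 -0.31]
48 [0.6056 0.0454] [ 1.   -0.42]
54 [0.6151 0.0402] [ 0.95 -0.52]
60 [0.624 0.034] [ 0.89 -0.62]
66 [0.6322 0.0269] [ 0.82 -0.71]
72 [0.6396 0.019 ] [ 0.74 -0.79]
78 [0.6461 0.0104] [ 0.65 -0.86]
84 [0.6517 0.0012] [ 0.56 -0.93]
90 [ 0.6563 -0.0086] [ 0.46 -0.98]
```

View pics/c_scene.png

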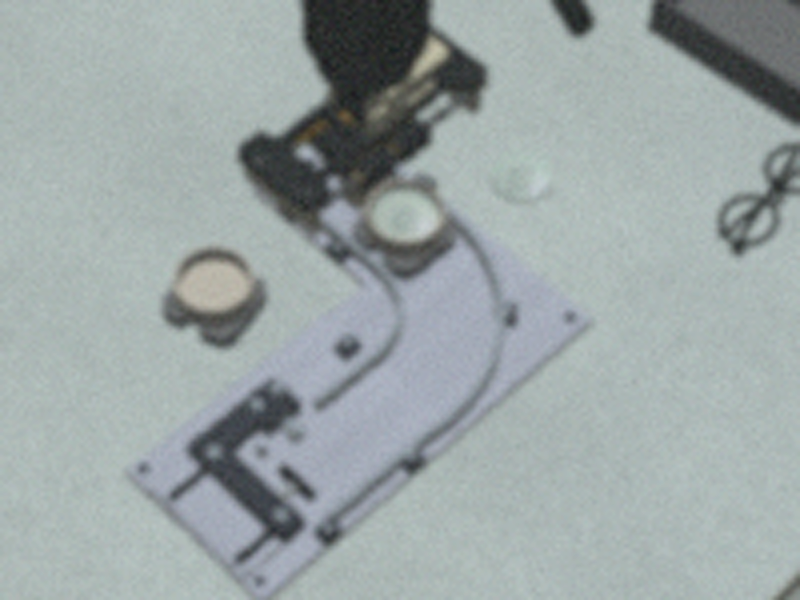

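>>> {"method": "arm_command", "body": {
  "rows": [
    {"gripper": 1, "offset": [0.4, 0.03, 0], "twist": [0, 0, 0]},
    {"gripper": 1, "offset": [0.4, 0.04, 0], "twist": [0, 0, 0]},
    {"gripper": 1, "offset": [0.4, 0.04, 0], "twist": [0, 0, 0]},
    {"gripper": 1, "offset": [0.5, 0.18, 0], "twist": [0, 0, -3]},
    {"gripper": 1, "offset": [0.52, 0.17, 0], "twist": [0, 0, -3]},
    {"gripper": 1, "offset": [0.52, 0.14, 0], "twist": [0, 0, -3]},
    {"gripper": 1, "offset": [0.53, 0.11, 0], "twist": [0, 0, -3]},
    {"gripper": 1, "offset": [0.53, 0.08, 0], "twist": [0, 0, -3]},
    {"gripper": 1, "offset": [0.54, 0.05, 0], "twist": [0, 0, -3]}
  ]
}}

```text
time: 7.6
position: [0.5538, 0.0554, 0.0264]
tcp_rot: [1.823, -2.558, -0.0]
ft_force: [-0.0, -0.0, 0.8]
width: 0.0002
```

```bash
python3 look.py d
```

```text
top lens_center 0.43 521 [ 0.6636 -0.4065  0.04  ] lane 0.1088 -0.4523
top carrier 0.62 141 [0.7298 0.2731 0.04  ] lane 0.164 0.2283
scene lens_center 0.48 181 [0.5836 0.0367 0.04  ] lane 0.0216 -0.0103
scene carrier 0.7 262 [0.609  0.0227 0.04  ] lane 0.0472 -0.024
7.9 [0.5534 0.0554 0.0266] [-1.827  2.556 -0.   ] [ 0.24 -0.21 -1.52]
```

View pics/d_scene.png

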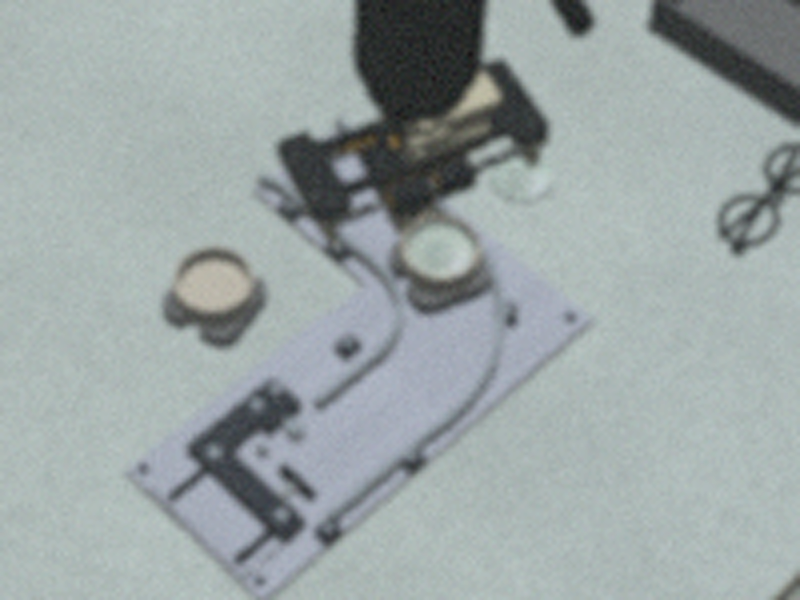

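The carrier at (440,250) is turning with the bend and the forces are small. Continuing.

>>> {"method": "arm_command", "body": {
  "rows": [
    {"gripper": 1, "offset": [0.54, 0.02, 0], "twist": [0, 0, -3]},
    {"gripper": 1, "offset": [0.54, 0, 0], "twist": [0, 0, -3]},
    {"gripper": 1, "offset": [0.54, -0.03, 0], "twist": [0, 0, -3]},
    {"gripper": 1, "offset": [0.54, -0.06, 0], "twist": [0, 0, -3]},
    {"gripper": 1, "offset": [0.53, -0.09, 0], "twist": [0, 0, -3]},
    {"gripper": 1, "offset": [0.53, -0.11, 0], "twist": [0, 0, -3]},
    {"gripper": 1, "offset": [0.52, -0.14, 0], "twist": [0, 0, -3]},
    {"gripper": 1, "offset": [0.52, -0.17, 0], "twist": [0, 0, -3]}
  ]
}}

```text
time: 8.7
position: [0.5957, 0.0496, 0.0265]
tcp_rot: [1.252, -2.881, -0.0]
ft_force: [-2.1, -0.1, 0.5]
width: 0.0003
```

```bash
python3 look.py e
```

```text
top lens_center 0.74 5075 [0.63   0.4882 0.04  ] lane 0.0607 0.4418
top carrier 0.57 46 [ 0.6203 -0.0113  0.04  ] lane 0.0591 -0.0578
scene lens_center 0.5 179 [0.6219 0.0263 0.04  ] lane 0.0601 -0.0202
scene carrier 0.69 154 [ 0.6462 -0.0063  0.04  ] lane 0.0849 -0.0524
9.0 [0.5958 0.0497 0.0266] [-1.256  2.879  0.   ] [-0.67 -0.46 -0.59]
```

View pics/e_scene.png

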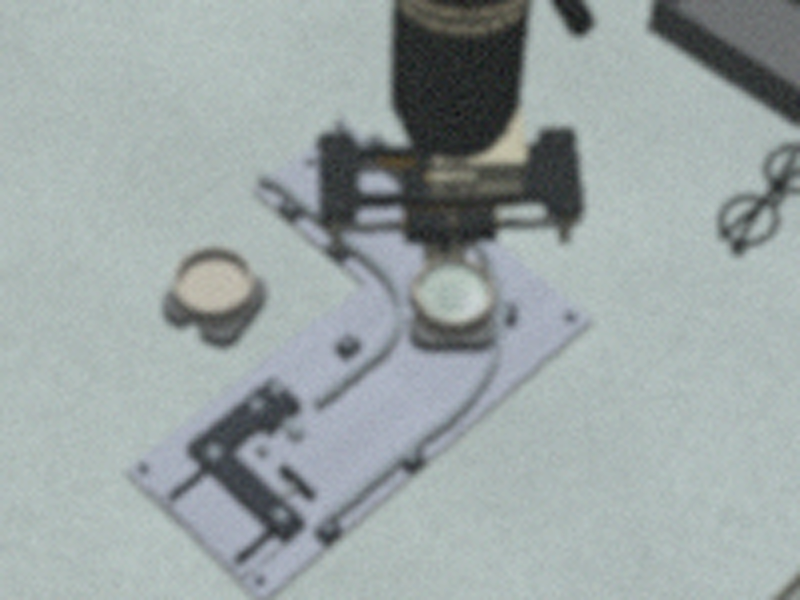

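The carrier is at (455,300), halfway round and aligned with the lane, with the lens level.

>>> {"method": "arm_command", "body": {
  "rows": [
    {"gripper": 1, "offset": [0.5, -0.2, 0], "twist": [0, 0, -3]},
    {"gripper": 1, "offset": [0.5, -0.22, 0], "twist": [0, 0, -3]},
    {"gripper": 1, "offset": [0.48, -0.25, 0], "twist": [0, 0, -3]},
    {"gripper": 1, "offset": [0.47, -0.27, 0], "twist": [0, 0, -3]},
    {"gripper": 1, "offset": [0.45, -0.3, 0], "twist": [0, 0, -3]},
    {"gripper": 1, "offset": [0.44, -0.32, 0], "twist": [0, 0, -3]},
    {"gripper": 1, "offset": [0.42, -0.35, 0], "twist": [0, 0, -3]},
    {"gripper": 1, "offset": [0.4, -0.36, 0], "twist": [0, 0, -3]},
    {"gripper": 1, "offset": [0.38, -0.39, 0], "twist": [0, 0, -3]},
    {"gripper": 1, "offset": [0.36, -0.4, 0], "twist": [0, 0, -3]}
  ]
}}

```text
time: 10.0
position: [0.6397, 0.0191, 0.0265]
tcp_rot: [0.464, -3.107, -0.0]
ft_force: [-0.8, 2.1, 0.5]
width: 0.0006
```

```bash
python3 look.py f
```

```text
top lens_center 0.44 79 [ 0.6502 -0.0363  0.04  ] lane 0.0893 -0.0823
top carrier 0.43 163 [ 0.6362 -0.0397  0.04  ] lane 0.0754 -0.0859
scene lens_center 0.75 183 [ 0.6481 -0.0264  0.04  ] lane 0.0871 -0.0724
scene carrier 0.72 287 [ 0.6613 -0.0466  0.04  ] lane 0.1007 -0.0924
10.3 [0.6398 0.0192 0.0266] [-0.468  3.106  0.   ] [-0.43 -0.22 -0.54]
```

View pics/f_scene.png

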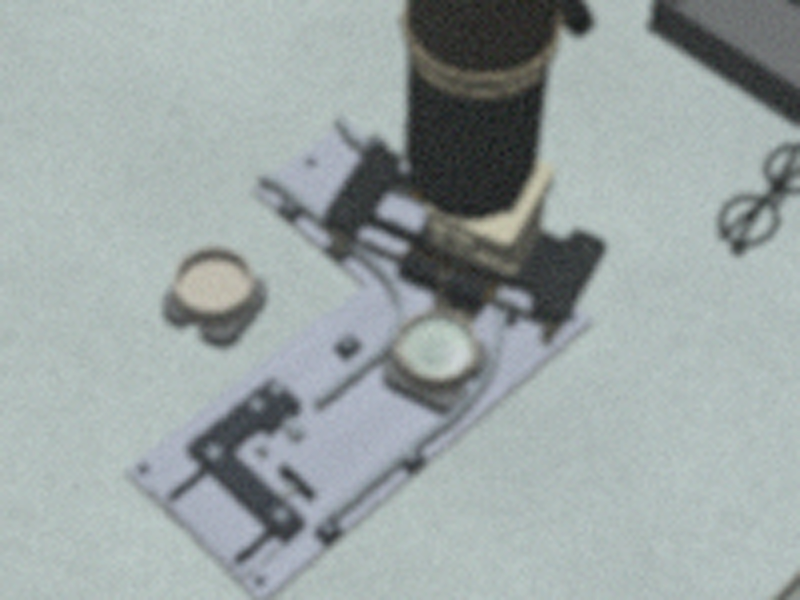

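View pics/f_top.png

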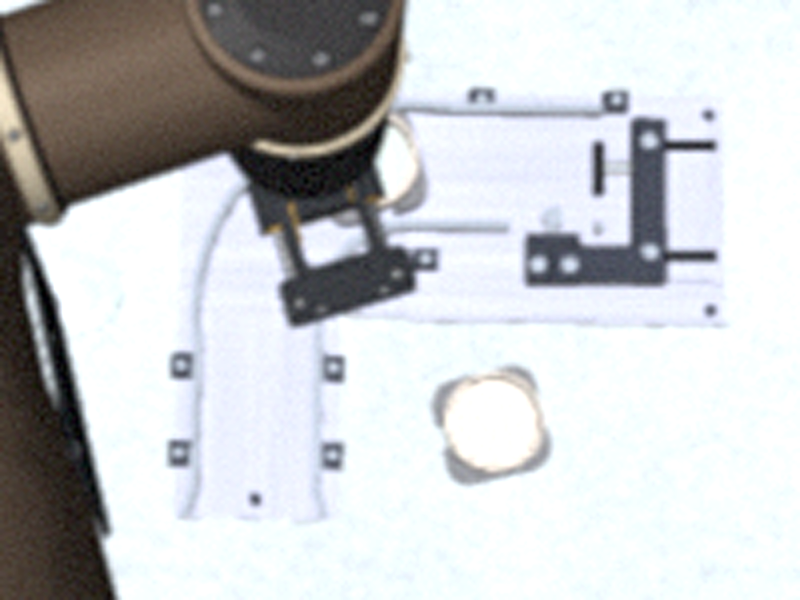

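>>> {"method": "arm_command", "body": {
  "rows": [
    {"gripper": 1, "offset": [0.34, -0.42, 0], "twist": [0, 0, -3]},
    {"gripper": 1, "offset": [0.32, -0.44, 0], "twist": [0, 0, -3]},
    {"gripper": 1, "offset": [0.29, -0.45, 0], "twist": [0, 0, -3]},
    {"gripper": 1, "offset": [0.27, -0.47, 0], "twist": [0, 0, -3]},
    {"gripper": 1, "offset": [0.24, -0.48, 0], "twist": [0, 0, -3]},
    {"gripper": 1, "offset": [0.22, -0.5, 0], "twist": [0, 0, -3]},
    {"gripper": 1, "offset": [0, -0.4, 0], "twist": [0, 0, 0]},
    {"gripper": 1, "offset": [0, -0.4, 0], "twist": [0, 0, 0]}
  ]
}}

```text
time: 11.1
position: [0.6567, -0.0165, 0.0266]
tcp_rot: [-0.022, -3.141, -0.0]
ft_force: [0.1, 0.9, 0.5]
width: 0.0004
```

```bash
python3 look.py g; python3 - <<'E'
from h import *
p=bot.camera("top")
for nm,u,v,z in(("padface",592,168,.018),("padback",604,168,.018),("barface",631,180,.025),("catch",552,220,.02),("blockstart",526,260,.025),("inner rail end",508,229,.018)):
    print(nm,toz(p,(210+u/4-.5,130+v/4-.5),z).round(4))
p=bot.camera("scene")
for nm,u,v,z in(("padface",297,480,.018),("catch",296,435,.015)):
    print(nm,toz(p,(180+u/4-.5,150+v/4-.5),z).round(4))
q=np.load("q.npy");print("dock nominal",q[0]+np.cos(q[2])*.095+np.sin(q[2])*.185,q[1]+np.sin(q[2])*.095-np.cos(q[2])*.185)
E
```

```text
top lens_center 0.48 152 [ 0.6488 -0.0659  0.04  ] lane 0.0885 -0.1119
top carrier 0.62 153 [ 0.6442 -0.0823  0.04  ] lane 0.0841 -0.1284
scene lens_center 0.76 224 [ 0.6561 -0.0623  0.04  ] lane 0.0957 -0.1082
scene carrier 0.58 236 [ 0.67   -0.0757  0.04  ] lane 0.1098 -0.1214
11.4 [ 0.6569 -0.0165  0.0266] [ 0.025  3.141 -0.   ] [-0.02 -0.25  0.24]
padface [ 0.6543 -0.1595  0.018 ]
padback [ 0.6543 -0.1671  0.018 ]
barface [ 0.645 -0.183  0.025]
catch [ 0.6205 -0.1336  0.02  ]
blockstart [ 0.5942 -0.1165  0.025 ]
inner rail end [ 0.6152 -0.1061  0.018 ]
padface [ 0.6522 -0.1659  0.018 ]
catch [ 0.6231 -0.1389  0.015 ]
dock nominal 0.6541585254139388 -0.1391032748660046
```

View pics/g_scene.png

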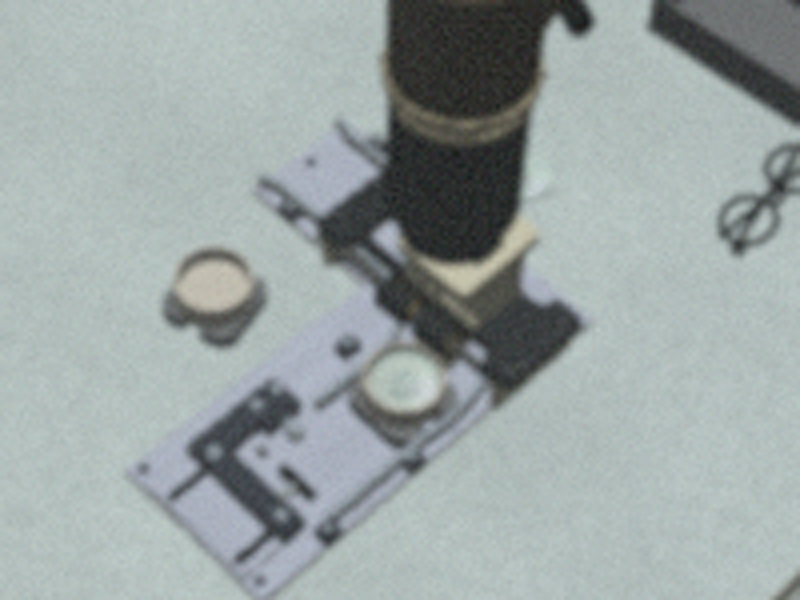

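View pics/g_top.png

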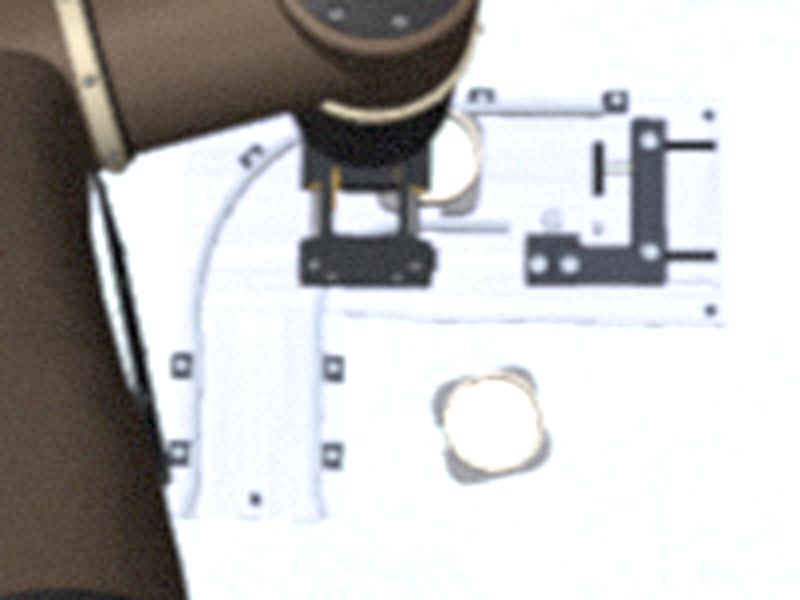

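Round the bend, with the carrier at (405,380) in the second straight and the lens level. The pad face is at about y = -0.163, so contact should come near TCP y = -0.09. Approaching the catch slowly.

>>> {"method": "arm_command", "body": {
  "rows": [
    {"gripper": 1, "offset": [0, -0.4, 0], "twist": [0, 0, 0]},
    {"gripper": 1, "offset": [0, -0.4, 0], "twist": [0, 0, 0]},
    {"gripper": 1, "offset": [0, -0.4, 0], "twist": [0, 0, 0]},
    {"gripper": 1, "offset": [-0.1, -0.4, 0], "twist": [0, 0, 0]},
    {"gripper": 1, "offset": [0, -0.4, 0], "twist": [0, 0, 0]},
    {"gripper": 1, "offset": [0, -0.3, 0], "twist": [0, 0, 0]},
    {"gripper": 1, "offset": [0, -0.2, 0], "twist": [0, 0, 0]},
    {"gripper": 1, "offset": [0, -0.2, 0], "twist": [0, 0, 0]}
  ]
}}

```text
time: 12.3
position: [0.6558, -0.0438, 0.0265]
tcp_rot: [-0.026, -3.141, 0.0]
ft_force: [-0.4, 0.6, -0.6]
width: 0.0004
```

>>> {"method": "arm_command", "body": {
  "rows": [
    {"gripper": 1, "offset": [0, -0.2, 0], "twist": [0, 0, 0]},
    {"gripper": 1, "offset": [0, -0.2, 0], "twist": [0, 0, 0]},
    {"gripper": 1, "offset": [0, -0.2, 0], "twist": [0, 0, 0]},
    {"gripper": 1, "offset": [0, -0.2, 0], "twist": [0, 0, 0]}
  ]
}}

```text
time: 12.7
position: [0.6558, -0.0517, 0.0265]
tcp_rot: [-0.026, -3.141, 0.0]
ft_force: [-0.1, 0.5, -0.7]
width: 0.0003
```

>>> {"method": "arm_command", "body": {
  "rows": [
    {"gripper": 1, "offset": [0, -0.2, 0], "twist": [0, 0, 0]},
    {"gripper": 1, "offset": [0, -0.2, 0], "twist": [0, 0, 0]},
    {"gripper": 1, "offset": [0, -0.2, 0], "twist": [0, 0, 0]},
    {"gripper": 1, "offset": [0, -0.2, 0], "twist": [0, 0, 0]}
  ]
}}

```text
time: 13.1
position: [0.6559, -0.0598, 0.0266]
tcp_rot: [-0.026, -3.141, 0.0]
ft_force: [-1.2, 0.5, 0.5]
width: 0.0009
```

```bash
python3 look.py i
```

```text
top lens_center 0.6 81 [ 0.6512 -0.1177  0.04  ] lane 0.0917 -0.1636
top carrier 0.73 168 [ 0.6312 -0.1263  0.04  ] lane 0.0718 -0.1726
scene lens_center 0.79 206 [ 0.6475 -0.0999  0.04  ] lane 0.0877 -0.1459
scene carrier 0.7 207 [ 0.6652 -0.1323  0.04  ] lane 0.106 -0.178
13.4 [ 0.656  -0.0596  0.0266] [ 0.026  3.141 -0.   ] [-0.56 -0.05  0.55]
```

View pics/i_scene.png

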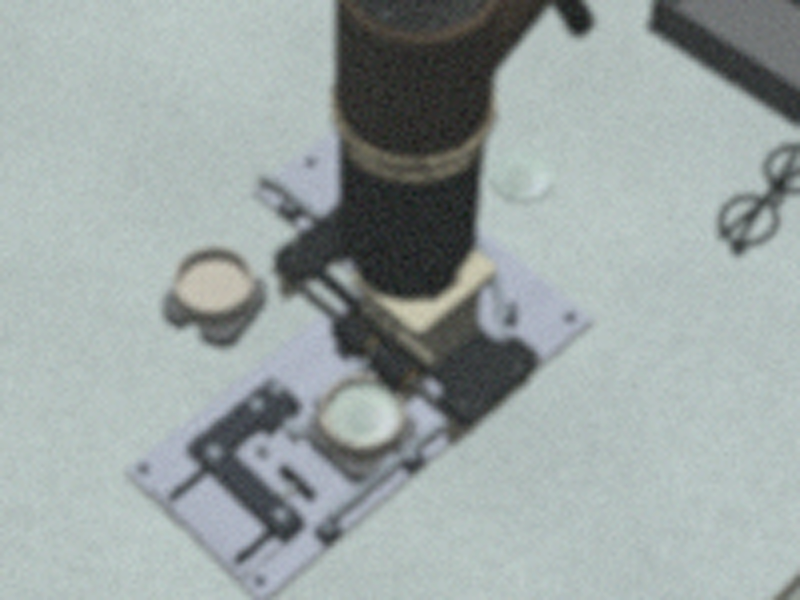

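View pics/i_top.png

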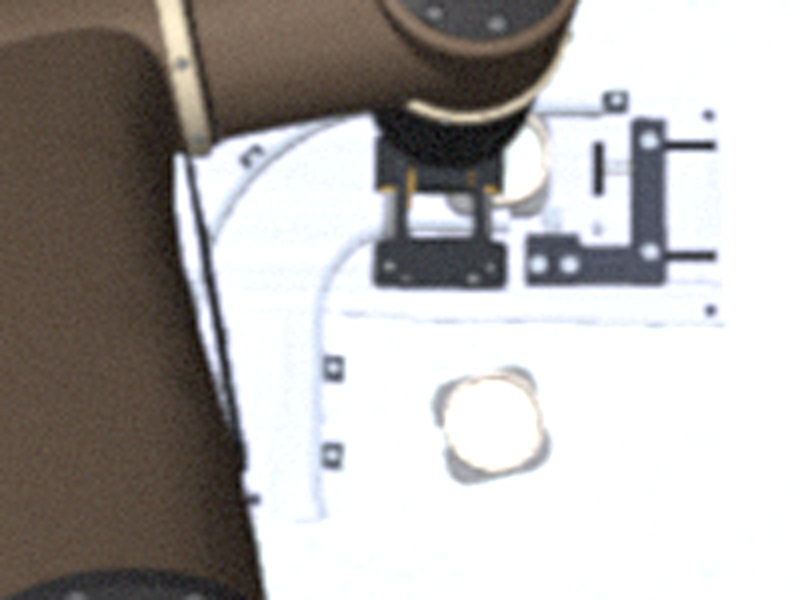

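Top view: the cup's front edge is at x=548 and the pad at x=592, so about 25 mm to go and the carrier is just at the catch.

>>> {"method": "arm_command", "body": {
  "rows": [
    {"gripper": 1, "offset": [0, -0.2, 0], "twist": [0, 0, 0]},
    {"gripper": 1, "offset": [0, -0.2, 0], "twist": [0, 0, 0]},
    {"gripper": 1, "offset": [0, -0.2, 0], "twist": [0, 0, 0]}
  ]
}}

```text
time: 13.7
position: [0.6559, -0.0648, 0.0266]
tcp_rot: [0.026, 3.141, 0.002]
ft_force: [-1.5, 5.8, 1.7]
width: 0.0002
```

>>> {"method": "arm_command", "body": {
  "rows": [
    {"gripper": 1, "offset": [0, -0.2, 0], "twist": [0, 0, 0]},
    {"gripper": 1, "offset": [0, -0.2, 0], "twist": [0, 0, 0]},
    {"gripper": 1, "offset": [0, -0.2, 0], "twist": [0, 0, 0]}
  ]
}}

```text
time: 14.0
position: [0.6558, -0.071, 0.0266]
tcp_rot: [0.025, 3.141, 0.001]
ft_force: [-0.9, 4.4, 2.2]
width: 0.0005
```

>>> {"method": "arm_command", "body": {
  "rows": [
    {"gripper": 1, "offset": [0, -0.2, 0], "twist": [0, 0, 0]},
    {"gripper": 1, "offset": [0, -0.2, 0], "twist": [0, 0, 0]}
  ]
}}

```text
time: 14.2
position: [0.6557, -0.0755, 0.0266]
tcp_rot: [-0.026, -3.141, -0.0]
ft_force: [-1.3, 4.2, 1.3]
width: 0.0003
```

```bash
python3 look.py j
```

```text
top lens_center 0.4 94 [ 0.6515 -0.1229  0.04  ] lane 0.092 -0.1688
top carrier 0.48 179 [ 0.6342 -0.1388  0.04  ] lane 0.075 -0.185
scene lens_center 0.6 230 [ 0.648  -0.1119  0.04  ] lane 0.0884 -0.1579
scene carrier 0.81 261 [ 0.6631 -0.1419  0.04  ] lane 0.104 -0.1877
14.5 [ 0.6558 -0.0759  0.0265] [-0.026 -3.141  0.   ] [-0.    1.11  0.88]
```

View pics/j_top.png

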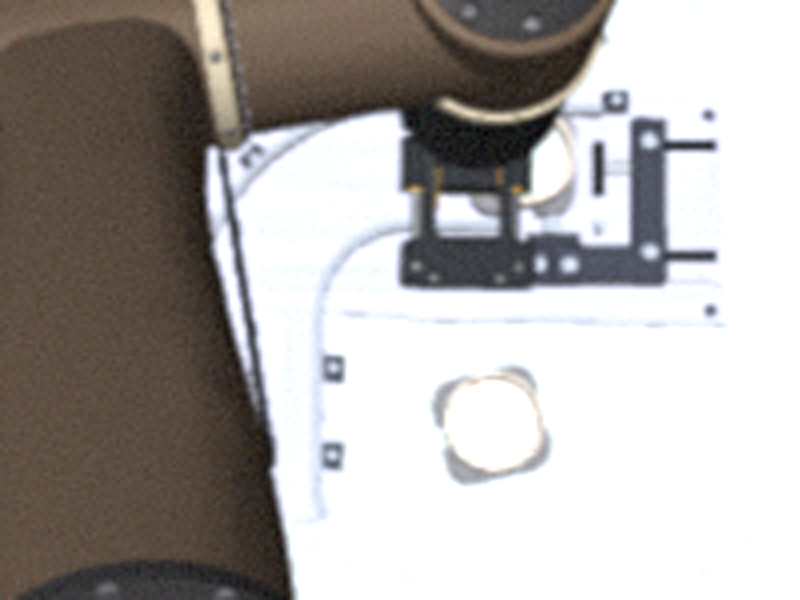

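View pics/j_scene.png

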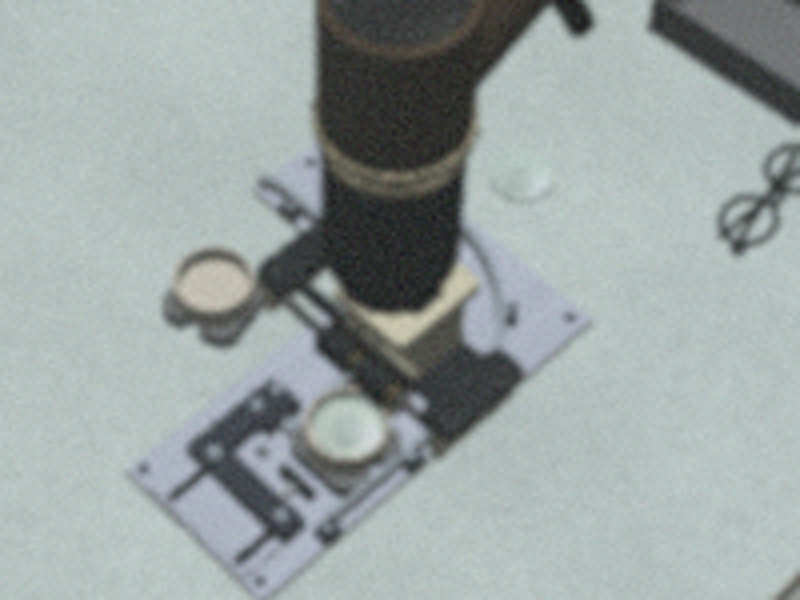

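The catch rode back at about 5 N (TCP y ≈ -0.064), and the lens is level. Now 1 mm steps towards the buffer.

>>> {"method": "arm_command", "body": {
  "rows": [
    {"gripper": 1, "offset": [0, -0.1, 0], "twist": [0, 0, 0]},
    {"gripper": 1, "offset": [0, -0.1, 0], "twist": [0, 0, 0]},
    {"gripper": 1, "offset": [0, -0.1, 0], "twist": [0, 0, 0]},
    {"gripper": 1, "offset": [0, -0.1, 0], "twist": [0, 0, 0]}
  ]
}}

```text
time: 14.9
position: [0.6558, -0.0796, 0.0265]
tcp_rot: [-0.026, -3.141, -0.0]
ft_force: [-1.6, 3.7, 1.0]
width: 0.0007
```

>>> {"method": "arm_command", "body": {
  "rows": [
    {"gripper": 1, "offset": [0, -0.1, 0], "twist": [0, 0, 0]},
    {"gripper": 1, "offset": [0, -0.1, 0], "twist": [0, 0, 0]}
  ]
}}

```text
time: 15.1
position: [0.6557, -0.0817, 0.0265]
tcp_rot: [-0.026, -3.141, -0.0]
ft_force: [-1.7, 4.2, 0.9]
width: 0.0003
```

>>> {"method": "arm_command", "body": {
  "rows": [
    {"gripper": 1, "offset": [0, -0.1, 0], "twist": [0, 0, 0]},
    {"gripper": 1, "offset": [0, -0.1, 0], "twist": [0, 0, 0]}
  ]
}}

```text
time: 15.3
position: [0.6558, -0.0837, 0.0265]
tcp_rot: [-0.026, -3.141, -0.0]
ft_force: [-0.6, 4.3, 1.0]
width: 0.0006
```

>>> {"method": "arm_command", "body": {
  "rows": [
    {"gripper": 1, "offset": [0, -0.1, 0], "twist": [0, 0, 0]}
  ]
}}

```text
time: 15.4
position: [0.6557, -0.0847, 0.0265]
tcp_rot: [-0.026, -3.141, -0.0]
ft_force: [-1.6, 4.0, 0.7]
width: 0.0005
```

>>> {"method": "arm_command", "body": {
  "rows": [
    {"gripper": 1, "offset": [0, -0.1, 0], "twist": [0, 0, 0]}
  ]
}}

```text
time: 15.5
position: [0.6557, -0.0857, 0.0265]
tcp_rot: [-0.026, -3.141, 0.0]
ft_force: [-1.1, 3.7, 0.3]
width: 0.0006
```

>>> {"method": "arm_command", "body": {
  "rows": [
    {"gripper": 1, "offset": [0, -0.1, 0], "twist": [0, 0, 0]}
  ]
}}

```text
time: 15.6
position: [0.6557, -0.0868, 0.0265]
tcp_rot: [-0.026, -3.141, 0.0]
ft_force: [-1.6, 2.5, -0.2]
width: 0.0006
```

>>> {"method": "arm_command", "body": {
  "rows": [
    {"gripper": 1, "offset": [0, -0.1, 0], "twist": [0, 0, 0]}
  ]
}}

```text
time: 15.7
position: [0.6558, -0.0875, 0.0265]
tcp_rot: [-0.026, -3.141, -0.0]
ft_force: [-2.3, 6.8, 2.2]
width: 0.0003
```

Pad contact at about y = -0.087. The snap should come 4 to 6 mm further on.

>>> {"method": "arm_command", "body": {
  "rows": [
    {"gripper": 1, "offset": [0, -0.1, 0], "twist": [0, 0, 0]}
  ]
}}

```text
time: 15.8
position: [0.6558, -0.0881, 0.0266]
tcp_rot: [0.026, 3.141, 0.001]
ft_force: [-3.0, 8.4, 3.0]
width: 0.0005
```

>>> {"method": "arm_command", "body": {
  "rows": [
    {"gripper": 1, "offset": [0, -0.1, 0], "twist": [0, 0, 0]}
  ]
}}

```text
time: 15.9
position: [0.6558, -0.0888, 0.0266]
tcp_rot: [0.026, 3.141, 0.001]
ft_force: [-2.5, 10.0, 3.0]
width: 0.0004
```

>>> {"method": "arm_command", "body": {
  "rows": [
    {"gripper": 1, "offset": [0, -0.05, 0], "twist": [0, 0, 0]}
  ]
}}

```text
time: 16.0
position: [0.6558, -0.0891, 0.0266]
tcp_rot: [0.026, 3.141, 0.002]
ft_force: [-2.9, 9.0, 3.4]
width: 0.0
```

>>> {"method": "arm_command", "body": {
  "rows": [
    {"gripper": 1, "offset": [0, -0.05, 0], "twist": [0, 0, 0]}
  ]
}}

```text
time: 16.1
position: [0.6558, -0.0895, 0.0267]
tcp_rot: [0.026, 3.141, 0.002]
ft_force: [-4.1, 10.6, 3.3]
width: 0.0005
```

>>> {"method": "arm_command", "body": {
  "rows": [
    {"gripper": 1, "offset": [0, -0.05, 0], "twist": [0, 0, 0]}
  ]
}}

```text
time: 16.2
position: [0.6558, -0.0898, 0.0267]
tcp_rot: [0.026, 3.141, 0.002]
ft_force: [-2.8, 10.2, 2.5]
width: 0.0005
```

>>> {"method": "arm_command", "body": {
  "rows": [
    {"gripper": 1, "offset": [0, -0.05, 0], "twist": [0, 0, 0]}
  ]
}}

```text
time: 16.3
position: [0.6558, -0.0903, 0.0266]
tcp_rot: [0.026, 3.141, 0.002]
ft_force: [-3.3, 11.3, 3.2]
width: 0.0008
```

>>> {"method": "arm_command", "body": {
  "rows": [
    {"gripper": 1, "offset": [0, -0.05, 0], "twist": [0, 0, 0]}
  ]
}}

```text
time: 16.4
position: [0.6558, -0.0907, 0.0267]
tcp_rot: [0.026, 3.141, 0.002]
ft_force: [-3.2, 11.2, 4.3]
width: 0.0001
```

>>> {"method": "arm_command", "body": {
  "rows": [
    {"gripper": 1, "offset": [0, -0.05, 0], "twist": [0, 0, 0]}
  ]
}}

```text
time: 16.5
position: [0.6558, -0.0911, 0.0267]
tcp_rot: [0.025, 3.141, 0.002]
ft_force: [-3.1, 12.4, 3.7]
width: 0.0005
```

>>> {"method": "arm_command", "body": {
  "rows": [
    {"gripper": 1, "offset": [0, -0.05, 0], "twist": [0, 0, 0]}
  ]
}}

```text
time: 16.6
position: [0.6558, -0.0915, 0.0267]
tcp_rot: [0.025, 3.141, 0.003]
ft_force: [-4.1, 12.7, 3.6]
width: 0.0001
```

>>> {"method": "arm_command", "body": {
  "rows": [
    {"gripper": 1, "offset": [0, -0.05, 0], "twist": [0, 0, 0]}
  ]
}}

```text
time: 16.7
position: [0.6558, -0.0919, 0.0267]
tcp_rot: [0.025, 3.141, 0.003]
ft_force: [-3.8, 14.1, 4.1]
width: 0.0003
```

```bash
python3 look.py k
```

```text
top lens_center 0.61 76 [ 0.6572 -0.1458  0.04  ] lane 0.0982 -0.1917
top carrier 0.66 130 [ 0.6248 -0.1527  0.04  ] lane 0.0659 -0.1991
scene lens_center 0.74 196 [ 0.6527 -0.1288  0.04  ] lane 0.0934 -0.1747
scene carrier 0.56 209 [ 0.6697 -0.1572  0.04  ] lane 0.1109 -0.2029
17.0 [ 0.6558 -0.0923  0.0267] [2.500e-02 3.141e+00 2.000e-03] [-3.47 10.49  3.81]
```

View pics/k_top.png

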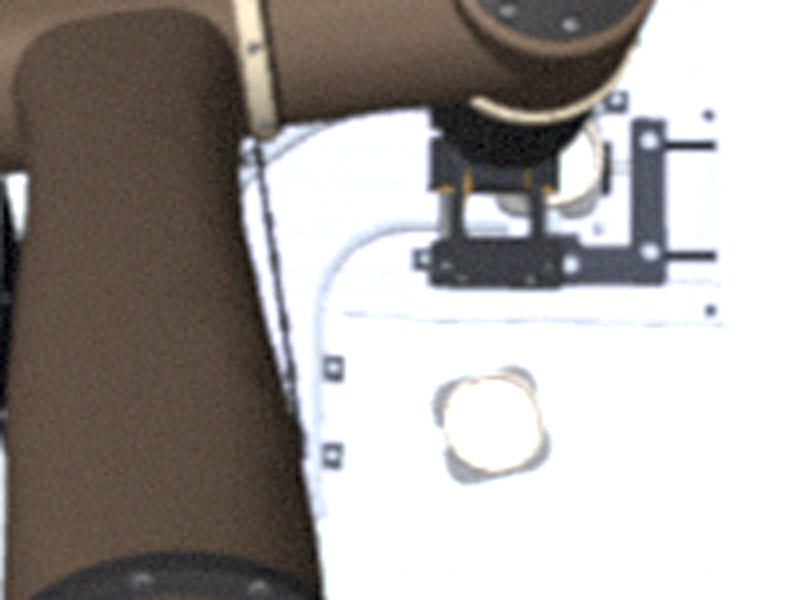

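View pics/k_scene.png

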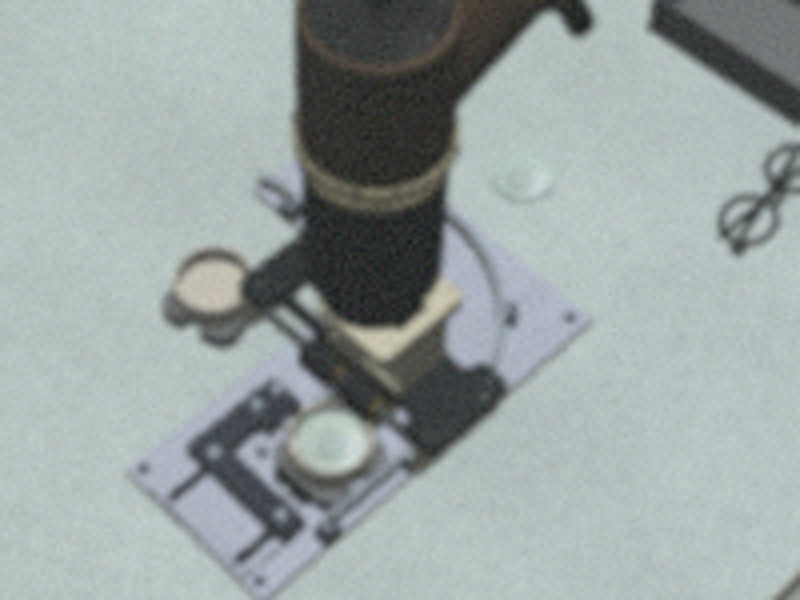

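Force fell from 14.1 to 10.5 N during the hold, which could be the snap. The pad shifted from 598 to about 607 px (roughly 5 to 6 mm). A small careful step, then a hold.

>>> {"method": "arm_command", "body": {
  "rows": [
    {"gripper": 1, "offset": [0, -0.05, 0], "twist": [0, 0, 0]},
    {"gripper": 1, "offset": [0, 0, 0], "twist": [0, 0, 0]}
  ]
}}

```text
time: 17.2
position: [0.6558, -0.0927, 0.0267]
tcp_rot: [0.025, 3.141, 0.002]
ft_force: [-3.3, 11.3, 3.0]
width: 0.0004
```

>>> {"method": "arm_command", "body": {
  "rows": [
    {"gripper": 1, "offset": [0, -0.05, 0], "twist": [0, 0, 0]},
    {"gripper": 1, "offset": [0, 0, 0], "twist": [0, 0, 0]}
  ]
}}

```text
time: 17.4
position: [0.6558, -0.0931, 0.0267]
tcp_rot: [0.025, 3.141, 0.002]
ft_force: [-2.9, 11.5, 3.6]
width: 0.0002
```

>>> {"method": "arm_command", "body": {
  "rows": [
    {"gripper": 1, "offset": [0, -0.05, 0], "twist": [0, 0, 0]},
    {"gripper": 1, "offset": [0, 0, 0], "twist": [0, 0, 0]}
  ]
}}

```text
time: 17.6
position: [0.6558, -0.0935, 0.0268]
tcp_rot: [0.025, 3.141, 0.002]
ft_force: [-4.0, 12.5, 4.7]
width: 0.0006
```

>>> {"method": "arm_command", "body": {
  "rows": [
    {"gripper": 1, "offset": [0, -0.05, 0], "twist": [0, 0, 0]},
    {"gripper": 1, "offset": [0, 0, 0], "twist": [0, 0, 0]}
  ]
}}

```text
time: 17.8
position: [0.6558, -0.0939, 0.0267]
tcp_rot: [0.025, 3.141, 0.003]
ft_force: [-3.4, 12.4, 3.7]
width: 0.0004
```

Backing off slowly to feel whether the catch holds the carrier.

>>> {"method": "arm_command", "body": {
  "rows": [
    {"gripper": 1, "offset": [0, 0.1, 0], "twist": [0, 0, 0]},
    {"gripper": 1, "offset": [0, 0.1, 0], "twist": [0, 0, 0]}
  ]
}}

```text
time: 18.0
position: [0.6558, -0.0929, 0.0266]
tcp_rot: [-0.025, -3.141, -0.001]
ft_force: [-2.6, 5.3, 0.8]
width: 0.0003
```

>>> {"method": "arm_command", "body": {
  "rows": [
    {"gripper": 1, "offset": [0, 0.1, 0], "twist": [0, 0, 0]}
  ]
}}

```text
time: 18.1
position: [0.6558, -0.0921, 0.0265]
tcp_rot: [-0.026, -3.141, -0.001]
ft_force: [-1.8, 3.8, -0.4]
width: 0.0006
```

>>> {"method": "arm_command", "body": {
  "rows": [
    {"gripper": 1, "offset": [0, 0.1, 0], "twist": [0, 0, 0]}
  ]
}}

```text
time: 18.2
position: [0.6559, -0.0917, 0.0266]
tcp_rot: [0.025, 3.141, -0.0]
ft_force: [-1.0, 0.8, 0.9]
width: 0.0006
```

>>> {"method": "arm_command", "body": {
  "rows": [
    {"gripper": 1, "offset": [0, 0.1, 0], "twist": [0, 0, 0]}
  ]
}}

```text
time: 18.3
position: [0.6561, -0.091, 0.0266]
tcp_rot: [0.026, 3.141, -0.001]
ft_force: [0.0, 0.0, -0.7]
width: 0.0009
```

>>> {"method": "arm_command", "body": {
  "rows": [
    {"gripper": 1, "offset": [0, 0.1, 0], "twist": [0, 0, 0]}
  ]
}}

```text
time: 18.4
position: [0.6562, -0.09, 0.0267]
tcp_rot: [0.026, 3.141, -0.001]
ft_force: [0.1, -0.7, -0.3]
width: 0.0004
```

Contact was lost at y ≈ -0.0915 with the buffer still pressed about 4 mm, so the carrier is being held. Retreating and lifting clear to verify.

>>> {"method": "arm_command", "body": {
  "rows": [
    {"gripper": 1, "offset": [0, 0.5, 0], "twist": [0, 0, 0]},
    {"gripper": 1, "offset": [0, 1, 0], "twist": [0, 0, 0]},
    {"gripper": 1, "offset": [0, 1.5, 0], "twist": [0, 0, 0]},
    {"gripper": 1, "offset": [0, 1, 2], "twist": [0, 0, 0]},
    {"gripper": 1, "offset": [0, 1, 4], "twist": [0, 0, 0]},
    {"gripper": 1, "offset": [0, 3, 4], "twist": [0, 0, 0]},
    {"gripper": 1, "offset": [0, 4, 2], "twist": [0, 0, 0]},
    {"gripper": 1, "offset": [-1, 4, 2], "twist": [0, 0, 0]},
    {"gripper": 1, "offset": [-1, 4, 2], "twist": [0, 0, 0]},
    {"gripper": 1, "offset": [-1, 4, 0], "twist": [0, 0, 0]}
  ]
}}

```text
time: 19.4
position: [0.6266, 0.1536, 0.1902]
tcp_rot: [0.024, 3.136, 0.003]
ft_force: [0.5, 0.1, 0.4]
width: 0.0001
```

>>> {"method": "arm_command", "body": {
  "rows": [
    {"gripper": 1, "offset": [-1, 4, 0], "twist": [0, 0, 0]},
    {"gripper": 1, "offset": [-1, 4, 0], "twist": [0, 0, 0]},
    {"gripper": 1, "offset": [0, 4, 0], "twist": [0, 0, 0]},
    {"gripper": 1, "offset": [0, 0, 0], "twist": [0, 0, 0]},
    {"gripper": 1, "offset": [0, 0, 0], "twist": [0, 0, 0]}
  ]
}}

```text
time: 19.9
position: [0.6049, 0.2724, 0.1862]
tcp_rot: [-0.022, -3.141, 0.0]
ft_force: [-0.2, -0.9, -0.4]
width: 0.0006
```

```bash
python3 look.py l; python3 - <<'E'
from h import *
p=bot.camera("top"); a=cv2.imread("pics/top0.png"); b=p["color"]
f=lambda i:cv2.resize(i[150:185,330:395],None,fx=10,fy=10,interpolation=cv2.INTER_CUBIC)[:290]
cv2.imwrite("pics/l_cmp.png",cv2.convertScaleAbs(np.vstack([f(a),f(b)]),alpha=1.5))
E
```

```text
top lens_center 0.59 358 [ 0.6542 -0.1294  0.04  ] lane 0.0949 -0.1753
top carrier 0.77 423 [ 0.6304 -0.1211  0.04  ] lane 0.071 -0.1674
scene lens_center 0.76 220 [ 0.6461 -0.134   0.04  ] lane 0.0868 -0.18
scene carrier 0.78 224 [ 0.672  -0.1559  0.04  ] lane 0.1131 -0.2015
20.2 [0.606  0.2696 0.1867] [0.028 3.141 0.   ] [-0.62  0.06  0.18]
```

View pics/l_top.png

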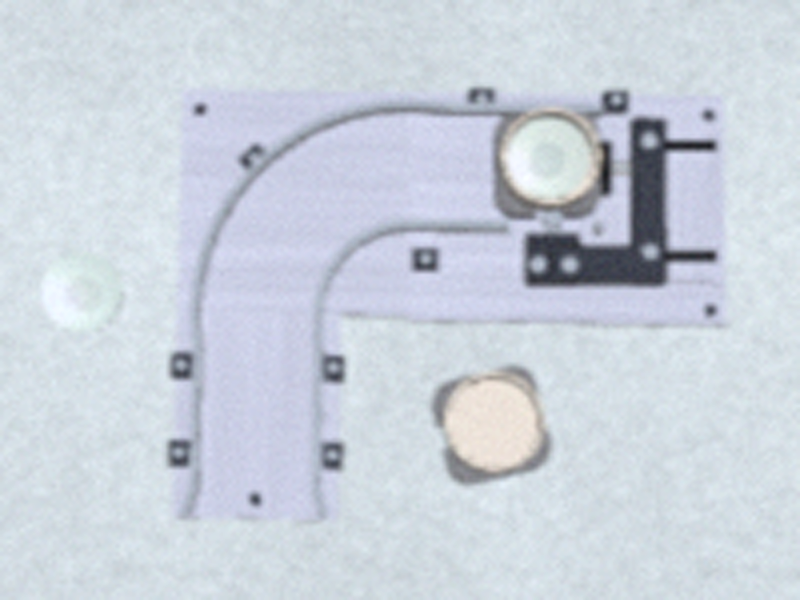

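View pics/l_cmp.png

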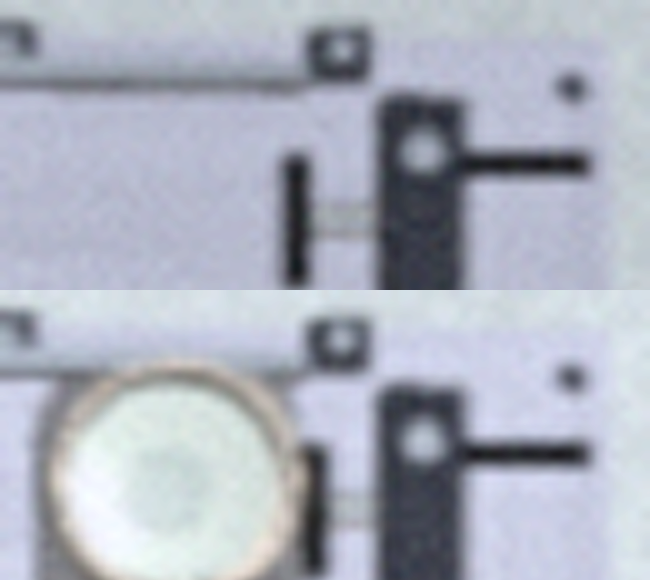

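View pics/l_scene.png

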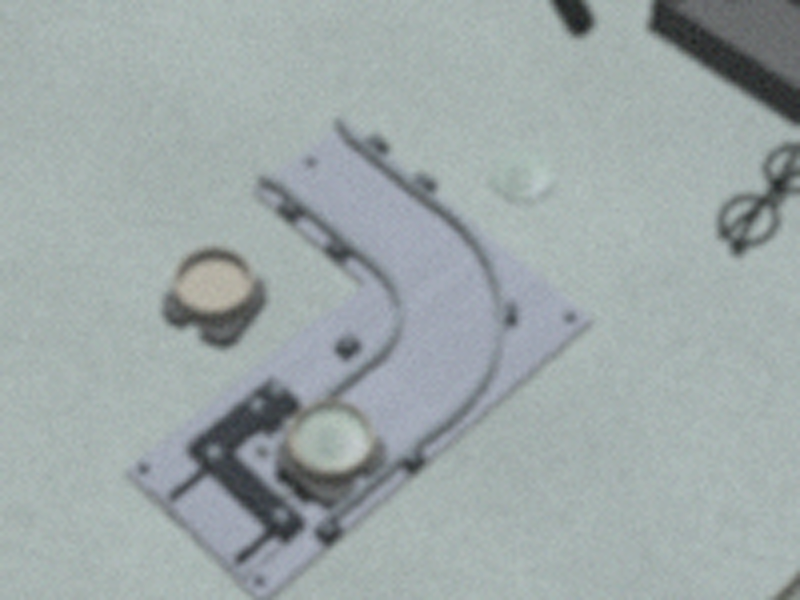

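Compared with the start, the pad sits at 313 px instead of 295 (10x enlargement), so it is still pressed about 4.5 mm with the robot clear. The catch nose is in the notch near (552,220), the lens is level, and nothing else has moved. Handing in.

```bash
python3 -c "
from bench import bot
print(bot.close_job())"
```

```text
the job is handed in; nothing more can be done
None
```

The carrier is home in the loading dock, held by the side catch with the robot clear, and I handed the job in at about 20 s of the 72 s allowed.

I pushed it along the lane and round the bend with the shut fingers on the back of the cup, then pressed it onto the buffer in 0.5–1 mm steps.

- **Forces:** the highest push reading was about 14 N, just before the force dropped at what I took to be the snap. Readings come only at the end of each move, so short peaks between them would not show. The force on the dock and rails was not measured directly.
- **Holding:** when I backed off, contact was lost about 4 mm short of where the pad was first touched. The last top picture shows the pad still pressed about 4.5 mm, within the 2–5 mm expected for a carrier that is home, and the catch nose in the notch.
- **Lens and bench:** the lens looks level in its cup. The spare carrier and spare lens look unmoved; I did not check the other items closely in the last pictures.
- **Disagreement:** the two cameras differed by 4–6 mm on some positions, and the networks' carrier outlines were unreliable. I relied on contact forces and the pad's shift in the picture instead. I had no direct reading of the catch joint.

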